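Lock off the bench isolator

TASK

The ultrasonic bath has to be isolated for repair: swing the handle of the isolator box over to off (it leans towards the front of the box, the end without conduits), then push the lock slide on the handle down towards the pivot until its tongues are fully home in the hasp slot, so that the padlock holes line up, and let go. The slot is a little short of the handle's end stop and its exact place must be found by feel or by eye: where the slide stops short, ease the handle a little and try again. Leave the padlock lying on the box and the things on the bench where they are.

Things in the scene. Friction and masses are not known exactly. Their poses are not given: they have to be found in the camera images.
- isolator: grey steel isolator box, 246 x 176 mm (x, y) and 70 mm high, fixed to the bench. Origin: centre of its underside. -x is its front; two conduits leave at its +x end; z up. Left of the handle its cover is flat and carries the padlock; on the right stands the handle mechanism, on a dark steel base 150 x 66 mm
- pivot (a point): the handle's pivot, a level axis along y, at x 0, y -30, z 105 mm in the box's frame, same axes; the handle swings in the x-z plane. On it sits the steel hasp quadrant: sector plates of 60 mm radius, 9 to 14 mm either side of the swing plane, with one cross slot between drilled ears (9 to 27 mm either side, 4 mm thick), clamped at an angle that differs from unit to unit
- handle (a joint): lean from upright (rad): + to the box's +x (on), - to its front (off). Starts at 0.76 to 0.88; end stops 0.90 and -0.62. A spring resists down to 0.22 (1.1 N m at most with friction), then helps. From -0.26 to -0.58 friction holds it where it is left. The slot lies somewhere from -0.51 to -0.29, not reported; the tongues enter within about 0.03 rad of it, elsewhere they stop on the rim
- lock_slide (a joint): travel of the lock slide along the handle towards the pivot (m): 0 at the start, its two tongue ends (5 mm thick, rounded, in an 8.5 mm slot) 3 mm clear of the quadrant's rim; 0.026 fully home, its padlock holes in line with those of the ears. Slides at about 2.5 N, stays where left, passes 0.004 only in the slot
- grip (a point): centre of the black plastic grip, 133.5 mm from the pivot, on the handle's centre line. The grip is 43 mm long (from 112 to 155 mm from the pivot, the handle's end), 22 mm wide across the swing plane (y) and 26 mm deep in it; below it is a steel bar 14 mm wide and 18 mm deep. Axes: z along the handle away from the pivot, y as the box's y
- wings (a point): top of the steel lock slide, on the handle's centre line, 108 mm from the pivot when out, 82 mm when home. Level with this point are the outer faces of its two finger wings, one either side of the handle: from 12 to 38 mm off the swing plane, 18 mm deep in it, 7 mm thick. Push them towards the pivot, along -z here. Axes as for the grip
- padlock: brass padlock with steel shackle, 40 x 69 x 20 mm, lying on the cover to the left of the handle; leave it. Origin under its body
- bottle: glass reagent bottle, 72 mm wide and 160 mm high, standing on the bench; leave it. Origin under its centre
- carton: white carton 100 x 75 x 55 mm on the bench; leave it. Origin under its centre
- tube_rack: white tube rack 75 x 120 mm, 67 mm high, on the bench; leave it. Origin under its centre

How it is judged (in metres and radians):
On the way:
1. the handle has been swung over to off (leaning more than 0.23 rad to the front) (value of joint handle below -0.23 rad), for 0.2 s.
At the end, for the whole second after the job is handed in: the handle is at rest in off (leaning more than 0.23 rad to the front), and the lock slide is pushed home in the hasp slot to within 2.5 mm of its full 26 mm travel, so that a padlock shackle passes through the holes (value of joint handle below -0.23 rad and value of joint lock_slide above 0.0235 m and velocity of joint handle between -0.05 and 0.05 rad/s); the robot touches nothing.
It fails at once if the padlock is pushed more than 25 mm from where it lay (distance of padlock from where it was at the start of the episode above 0.025 m).
It fails at once if the bottle, carton or tube rack is pushed more than 25 mm from where it stood (distance of any of bottle, carton, tube_rack from where it was at the start of the episode above 0.025 m).
It also fails if it takes over 64 s, if anything falls off the work surface, if the arm or the gripper's body presses on something with over 40 N, if the wrist force passes 120 N, or if a joint passes its speed limit or range.

ROBOT

A 6-joint arm with a two-finger parallel gripper is mounted at the origin on the work surface. World frame = base frame: x ahead of the robot, y to its left, z up, the work surface at z = 0. Lengths are in mm, angles in rad, forces in N, time in s.
With the tool pointing down it reaches from about 350 to 875 mm from the base axis. Payload 4.2 kg.
Tool frame: the origin (TCP) lies between the finger pads; the fingertips stand 8 mm ahead of it and the grasp point (between the pads) lies 11 mm behind it; z points along the fingers, y is the line along which they close (so a half turn about z gives the same grasp; the last joint's range is limited). The gripper opens to 85 mm and grips with 20 to 120 N. Pads are 22 mm wide; open, the fingers measure 114 mm over their backs; the gripper's body (76 mm by 85 mm) begins 54 mm behind the grasp point. The pads swing forward as they close: fully open they stand 13 mm farther back than shut.
Start: joints at [-0.842, 0.385, 0.008, 0, -1.194, -0.259], TCP at [282.954, -557.258, 239.312] pointing down, gripper open.
Joint ranges: [-3.14, 3.14], [-1.21, 2.06], [-1.07, 1.41], [-3.16, 2.05], [-2.99, -0.16], [-3.1, 3.1]. Speed limits (rad/s): [2.79, 2.79, 3.14, 3.14, 3.14, 3.14].

INTERFACE

Orientations are given as a unit quaternion [x, y, z, w].
In Python, from bench import read_state, get_image, camera_params, job_done gives the robot as it stands.
- The arm moves only by the tool drive_tool, never from a script. Its argument "moves" is a list that holds one entry, the list of rows, each a list of 7 numbers: the shift along the tool's x, y, z in m, then the turn, a rotation vector about the tool's x, y, z in rad, then the closure in counts, from 0 (fully open) to 255 (shut). A call has 1 to 8 rows; each row shifts and turns the commanded pose from where the row before left it, along the tool's axes as they then stand; what a row does not reach is not made up. A row lasts 1/12 s, in which the tool goes at most 41.7 mm and 7.16 degrees, less where a joint would pass 70% of its speed; a pose out of reach is approached as far as the arm can. A call is refused whole if a number of a shift passes 0.0417 or a number of a turn 0.125, either way. A call with a gripper value outside its range is refused whole. The fingers move at their own pace and stop on an object; the grip force is fixed at half the most. Time passes only in rows, so rows that do not move let the fingers close. It gives the time, the measured TCP pose, the force and the opening at its end, in the units of the state.
- read_state(): the state, without advancing time (a new reading comes with each control period).
- get_image(name): name is "side" or "top"; returns the picture (384x512x3 uint8, blue, green, red); there is no depth.
- camera_params(name): a dict with "mtx" (3x3 intrinsics, pixels), "extrinsics" (4x4, takes a point from camera to world coordinates). Camera axes: x right, y up, looking along -z (the intrinsics and any distortion apply to the point x, -y, -z); pixel columns grow to the right and rows downward; lengths in mm; the calibration is good to about 2 mm. A picture is of the moment at which its call begins. camera_params takes no time and is no camera call.
- job_done(): hands the job in, once; it reports no verdict.
The state is a dict: "clock": time; "joints": joint angles; "joint_vel": joint speeds; "joint_efforts": joint torques, N m; "position": TCP position; "ee_rot": TCP orientation; "contact_force": force on the tool from outside, world axes, zero at the start; "wrist_torque": the same for the moment, N m; "gripper_width": finger opening in mm.
Only numpy, scipy, OpenCV 4.12 (cv2) and the standard library are available. Lean on these libraries where they do the work, as an engineer would, in place of code of your own. Each camera call takes 0.05 s, during which the arm holds its last target. There are 200 camera calls.

## Working session

There is one attempt and no reset: what is moved stays moved. The work goes in short steps, Python scripts to look and compute and a tool call to move; the robot and the scene stay as the last step left them, time stands still between calls to the robot, and variables do not carry over. Pictures are saved under pics/ and viewed, on a budget of 10 in all, crops included, one or two more only if the job needs it, and the job is handed in when it is done.

Besides the shell and the picture viewer there is one more tool, called by a JSON object that holds its "fn" and its "kwargs", one argument or row to a line. drive_tool: Moves the arm, as the interface text tells. Its arguments: {"type":"object","properties":{"moves":{"type":"array"}},"required":["moves"]}

```bash
mkdir -p pics; ls
python3 - <<'E'
from bench import *
import cv2
for n in("side","top"):
    cv2.imwrite(f"pics/{n}0.png",get_image(n)); p=camera_params(n); print(n,p)
print(read_state())
E
```

```text
pics
side {'mtx': array([[412.79853109,   0.        , 252.05536064],
       [  0.        , 412.79853109, 189.17980169],
       [  0.        ,   0.        ,   1.        ]]), 'extrinsics': array([[-8.71815585e-01,  3.57998920e-01, -3.34326725e-01,
         2.74571431e+02],
       [-4.89452469e-01, -6.09734051e-01,  6.23426554e-01,
         5.78986043e+02],
       [ 1.93356446e-02,  7.07150026e-01,  7.06799104e-01,
         7.73479130e+02],
       [ 0.00000000e+00,  0.00000000e+00,  0.00000000e+00,
         1.00000000e+00]])}
top {'mtx': array([[383.04138924,   0.        , 251.73741685],
       [  0.        , 383.04138924, 183.60673874],
       [  0.        ,   0.        ,   1.        ]]), 'extrinsics': array([[-2.37606869e-02,  9.96457820e-01, -8.06674847e-02,
         4.77342553e+02],
       [-9.99716587e-01, -2.38022024e-02,  4.47046802e-04,
         2.87150798e+01],
       [-1.47460051e-03,  8.06552447e-02,  9.96740968e-01,
         1.02882813e+03],
       [ 0.00000000e+00,  0.00000000e+00,  0.00000000e+00,
         1.00000000e+00]])}
{'clock': 0.1, 'joints': array([-8.42431345e-01,  3.85487434e-01,  6.77827940e-03, -3.94710267e-04,
       -1.19401653e+00, -2.58576783e-01]), 'joint_vel': array([-0.00110047, -0.00091555,  0.00362945,  0.00159384, -0.00077815,
       -0.0006032 ]), 'joint_efforts': array([-5.57414623e-04, -3.93321562e+01,  1.88929009e+01,  4.19794187e+00,
       -2.57846725e-03, -2.77926162e-06]), 'position': array([ 282.70526932, -556.84841708,  238.3384289 ]), 'ee_rot': array([-2.32669091e-01,  9.72555464e-01,  9.36480087e-04, -2.95398474e-04]), 'contact_force': array([-0.85520685, -0.08183695, -0.19184356]), 'wrist_torque': array([ 0.01716988, -0.02001235,  0.02542959]), 'gripper_width': 85.45211994358564}
```

View pics/side0.png

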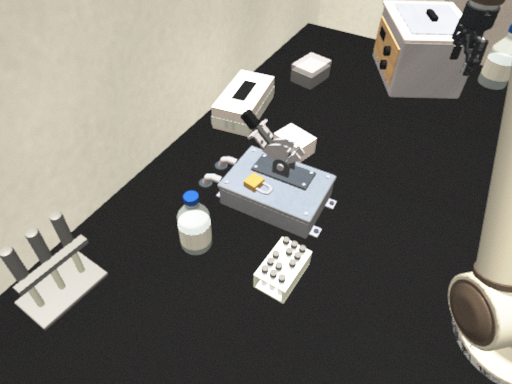

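View pics/top0.png

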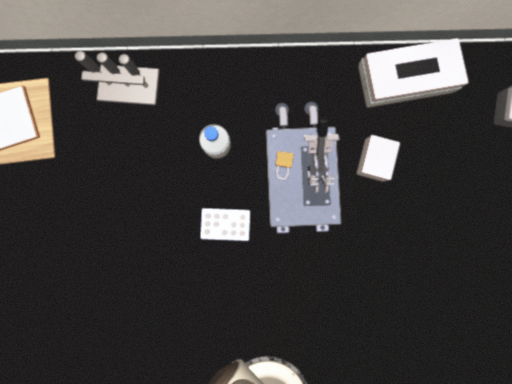

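The side view shows the box centred near (278,188) px, with the handle leaning to the conduits and its grip at (252,120). In the top view the box spans about (266..341, 127..227). I'll enlarge both.

Run:
```python
import cv2,numpy as np
a=cv2.imread("pics/side0.png")[95:245,190:350];b=cv2.imread("pics/top0.png")[95:240,250:410]
b=b[:, :110]
A=cv2.resize(a,None,fx=4,fy=4,interpolation=cv2.INTER_CUBIC);cv2.imwrite("pics/s1.png",A)
B=cv2.resize(b,None,fx=4,fy=4,interpolation=cv2.INTER_CUBIC);cv2.imwrite("pics/t1.png",B)
```

```text
(no output)
```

View pics/s1.png

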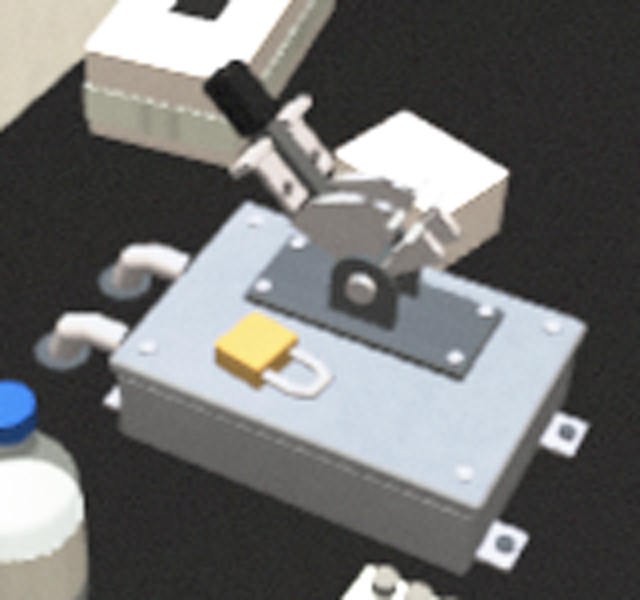

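View pics/t1.png

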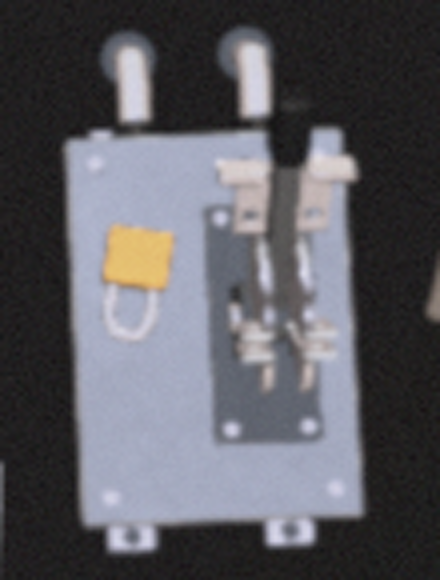

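Side crop: cover corners at (112,362), (475,510), (585,325) and (245,205), grip end about (225,83), slot ears about (395–450,225–245). Top crop: corners at (65,140), (343,128), (365,515) and (82,525), ear pairs at (257,342) and (320,342). Next I fit the box pose, lean and slot angle.

```bash
cat > h.py <<'E'
import numpy as np, cv2
from scipy.optimize import least_squares
from scipy.spatial.transform import Rotation as R
from bench import *
P={n:camera_params(n) for n in("side","top")}
def proj(n,X):
    p=P[n];E=p["extrinsics"];c=(np.atleast_2d(X)-E[:3,3])@E[:3,:3]
    c=c*[1,-1,-1];u=c@p["mtx"].T;return u[:,:2]/u[:,2:]
def box2w(q,X): # q=x,y,z0,yaw
    return R.from_euler("z",q[3]).apply(np.atleast_2d(X).astype(float))+q[:3]
def hp(lean,r,y=0): return np.array([r*np.sin(lean),-30+y,105+r*np.cos(lean)])
off={"side":(190,95),"top":(250,95)}
def px(n,c,s=4): return (np.atleast_2d(c)+.5)/s-.5+np.array(off[n])
E
python3 - <<'E'
from h import *
C=[[123,88,70],[-123,88,70],[-123,-88,70],[123,-88,70]]
s=px("side",[(112,362),(475,510),(585,325),(245,205)]);t=px("top",[(65,140),(82,525),(365,515),(343,128)])
f=lambda q:np.r_[(proj("side",box2w(q,C))-s).ravel(),(proj("top",box2w(q,C))-t).ravel()]
r=least_squares(f,[600,-100,0,0]);q=r.x;print(q,r.fun.round(1))
np.save("q.npy",q)
for l in(.76,.82,.88):
    print(l,[((proj(n,box2w(q,[hp(l,155),hp(l,112),hp(l,108,25),hp(l,108,-25)]))-off[n])*4).round().tolist() for n in off])
for l in(-.3,-.4,-.5):
    print(l,[((proj(n,box2w(q,[hp(l,60,18),hp(l,60,-18)]))-off[n])*4).round().tolist() for n in off])
print(box2w(q,[hp(.82,133),hp(0,133),hp(-.4,133),hp(0,0)]))
E
```

```text
[ 5.70974651e+02 -1.02516594e+02 -3.76637325e+00  1.50792930e-02] [-1.8 -0.2  0.4  0.6  0.2  0.3 -0.6 -0.4  0.6 -0.1  0.5  0.6  0.1  0.4
  0.1  0.3]
0.76 [[[222.0, 69.0], [265.0, 127.0], [249.0, 155.0], [289.0, 111.0]], [[295.0, 99.0], [288.0, 165.0], [243.0, 172.0], [332.0, 169.0]]]
0.82 [[[213.0, 75.0], [258.0, 131.0], [242.0, 158.0], [282.0, 115.0]], [[292.0, 90.0], [286.0, 158.0], [241.0, 166.0], [329.0, 163.0]]]
0.88 [[[204.0, 82.0], [251.0, 136.0], [236.0, 163.0], [275.0, 119.0]], [[289.0, 82.0], [284.0, 152.0], [239.0, 160.0], [327.0, 157.0]]]
-0.3 [[[394.0, 225.0], [419.0, 192.0]], [[258.0, 339.0], [321.0, 336.0]]]
-0.4 [[[402.0, 231.0], [427.0, 197.0]], [[258.0, 349.0], [321.0, 346.0]]]
-0.5 [[[410.0, 238.0], [435.0, 204.0]], [[257.0, 358.0], [320.0, 356.0]]]
[[ 668.65835251 -131.04689249  191.96904732]
 [ 571.42701268 -132.51318349  234.23362675]
 [ 519.64026148 -133.29415028  223.73473895]
 [ 571.42701268 -132.51318349  101.23362675]]
```

Run:
```python
from h import *
C=[[123,88,70],[-123,88,70],[-123,-88,70],[123,-88,70]]
s=px("side",[(114,364),(475,510),(585,325),(245,205)]);t=px("top",[(65,140),(82,525),(365,515),(343,128)])
e=lambda p:[p[0],p[1],0,p[2]]
f=lambda p:np.r_[(proj("side",box2w(e(p),C))-s).ravel(),(proj("top",box2w(e(p),C))-t).ravel()]
r=least_squares(f,[570,-100,0],loss="soft_l1");q=np.array(e(r.x));print(q,r.fun.round(1));np.save("q.npy",q)
out=[]
for n,(x,y) in {"side":(278,132),"top":(303,165)}.items():
    I=np.mean([get_image(n) for _ in range(6)],0)
    w=32; k=12
    c=cv2.resize(I[y:y+44,x:x+w].astype(np.uint8),None,fx=k,fy=k,interpolation=cv2.INTER_CUBIC)
    for l,col in((-.3,(0,0,255)),(-.4,(0,255,0)),(-.5,(255,0,0))):
        for yy in(27,-27):
            p=((proj(n,box2w(q,[hp(l,50,yy),hp(l,70,yy)]))-(x,y)+.5)*k).astype(int)
            cv2.line(c,tuple(map(int,p[0])),tuple(map(int,p[1])),col,1)
    out.append(c)
cv2.imwrite("pics/ears.png",np.hstack(out))
```

```text
[ 5.70528473e+02 -1.00825806e+02  0.00000000e+00  1.49612294e-02] [-2.6 -1.3  0.5  0.1  0.4 -0.3 -0.7 -1.1  0.  -0.2 -0.1  0.9 -0.2  0.6
 -0.3  0.1]
```

View pics/ears.png

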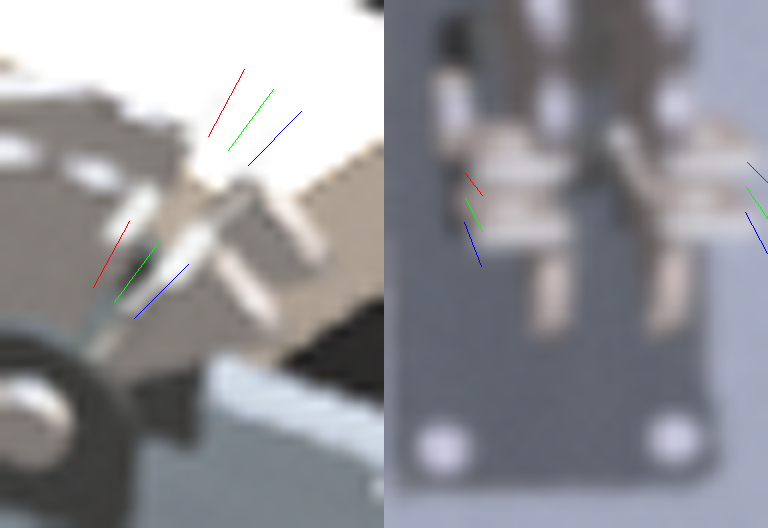

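The overlay gives a slot centre at side (145,250) and top y≈197, between the −0.3 and −0.4 lines, so about −0.37. The plan is to grip with the tool leaning +0.3 (fingers along box y), swing the handle over, then loosen. The fingertips can then push the wings while the body stays clear of the handle end.

```bash
cat >> h.py <<'E'
def grasp_pose(h,r,t,perp=0,up=0,dy=0):
    """TCP pose with grasp point at radius r, perp off the handle line, tool lean t, backed off by up along tool z"""
    q=np.load("q.npy"); B=R.from_euler("z",q[3])
    z=np.array([-np.sin(t),0,-np.cos(t)]);y=np.array([0,1.,0]);x=np.cross(y,z)
    p=hp(h,r,dy)+perp*np.array([np.cos(h),0,-np.sin(h)])
    return box2w(q,p)[0]+B.apply(z)*(11-up), B*R.from_matrix(np.c_[x,y,z])
def plan(wps,start=None,step=40,ang=.12):
    s=read_state()
    p,o=start or (s["position"],R.from_quat(s["ee_rot"]))
    for P1,O1,n in wps:
        d=P1-p;rv=(o.inv()*O1).as_rotvec()
        n=n or int(max(np.ceil(np.abs(d).max()/step*1.05),np.ceil(np.abs(rv).max()/ang),1))
        for i in range(n):
            sh=o.inv().apply(d/n); o2=o*R.from_rotvec(rv/n)
            print(np.r_[sh/1000,rv/n].round(4).tolist()); o=o2
        p=P1;print("-- at",p.round(1))
    return p,o
E
python3 - <<'E'
from h import *
q=np.load("q.npy")
for l in(.76,.82,.88):
    print(l,[((proj(n,box2w(q,[hp(l,155),hp(l,112),hp(l,108,25),hp(l,108,-25)]))-off[n])*4).round().tolist() for n in off])
a=grasp_pose(.79,136,.3,up=110);b=grasp_pose(.79,136,.3,up=50);c=grasp_pose(.79,136,.3)
plan([(*a,0),(*b,0),(*c,0)])
print(a[1].as_quat(),[grasp_pose(h,136,.3)[0].round(1).tolist() for h in(.79,0,-.37)])
E
```

```text
0.76 [[[222.0, 65.0], [265.0, 124.0], [249.0, 151.0], [288.0, 107.0]], [[294.0, 98.0], [286.0, 164.0], [241.0, 172.0], [330.0, 168.0]]]
0.82 [[[212.0, 71.0], [258.0, 128.0], [242.0, 155.0], [281.0, 111.0]], [[291.0, 89.0], [284.0, 158.0], [239.0, 165.0], [328.0, 162.0]]]
0.88 [[[203.0, 78.0], [251.0, 132.0], [235.0, 159.0], [275.0, 116.0]], [[288.0, 82.0], [282.0, 152.0], [237.0, 160.0], [326.0, 156.0]]]
[-0.0469, 0.0162, -0.0047, -0.0057, 0.0246, 0.0376]
[-0.0461, 0.018, -0.0057, -0.0057, 0.0246, 0.0376]
[-0.0453, 0.0197, -0.0067, -0.0057, 0.0246, 0.0376]
[-0.0443, 0.0215, -0.0077, -0.0057, 0.0246, 0.0376]
[-0.0433, 0.0232, -0.0087, -0.0057, 0.0246, 0.0376]
[-0.0422, 0.0248, -0.0096, -0.0057, 0.0246, 0.0376]
[-0.0409, 0.0264, -0.0104, -0.0057, 0.0246, 0.0376]
[-0.0397, 0.028, -0.0113, -0.0057, 0.0246, 0.0376]
[-0.0383, 0.0296, -0.0121, -0.0057, 0.0246, 0.0376]
[-0.0368, 0.031, -0.0128, -0.0057, 0.0246, 0.0376]
[-0.0353, 0.0325, -0.0135, -0.0057, 0.0246, 0.0376]
[-0.0337, 0.0339, -0.0142, -0.0057, 0.0246, 0.0376]
-- at [ 696.8 -128.9  295.3]
[-0.0, 0.0, 0.03, -0.0, -0.0, 0.0]
[-0.0, 0.0, 0.03, -0.0, -0.0, 0.0]
-- at [ 679.1 -129.2  238. ]
[0.0, -0.0, 0.025, -0.0, -0.0, -0.0]
[0.0, -0.0, 0.025, -0.0, -0.0, -0.0]
-- at [ 664.3 -129.4  190.2]
[-0.00739655  0.98874341 -0.00111788 -0.14943395] [[664.3, -129.4, 190.2], [567.7, -130.9, 230.5], [518.6, -131.6, 221.3]]
```

{"fn": "drive_tool", "kwargs": {
  "moves": [
    [[0,0,-0.015,-0.017,0.074,0.113,80],[0,0,-0.015,-0.017,0.074,0.113,80],[0,0,-0.015,-0.017,0.074,0.113,80],[0,0,-0.015,-0.017,0.074,0.113,80],[0,0,0,0,0,0,80],[0,0,0,0,0,0,80]]
  ]
}}

```text
clock: 1.2
position: [290.1, -556.4, 298.4]
ee_rot: [-0.027, 0.99, -0.001, -0.137]
contact_force: [-0.4, 0.1, -0.5]
gripper_width: 58.5
```

Run:
```python
from h import *
print(read_state()["ee_rot"],read_state()["gripper_width"],read_state()["contact_force"])
a=grasp_pose(.79,136,.3,up=110)
plan([(*a,15)])
```

```text
[-0.02717669  0.99014716 -0.00112864 -0.1373636 ] 58.51769505412813 [-0.39919197  0.10178984 -0.48953348]
[-0.0276, 0.027, -0.0075, -0.0004, 0.0016, 0.0026]
[-0.0275, 0.0271, -0.0075, -0.0004, 0.0016, 0.0026]
[-0.0275, 0.0271, -0.0075, -0.0004, 0.0016, 0.0026]
[-0.0274, 0.0272, -0.0076, -0.0004, 0.0016, 0.0026]
[-0.0273, 0.0273, -0.0076, -0.0004, 0.0016, 0.0026]
[-0.0272, 0.0274, -0.0076, -0.0004, 0.0016, 0.0026]
[-0.0271, 0.0274, -0.0077, -0.0004, 0.0016, 0.0026]
[-0.027, 0.0275, -0.0077, -0.0004, 0.0016, 0.0026]
[-0.027, 0.0276, -0.0077, -0.0004, 0.0016, 0.0026]
[-0.0269, 0.0277, -0.0078, -0.0004, 0.0016, 0.0026]
[-0.0268, 0.0277, -0.0078, -0.0004, 0.0016, 0.0026]
[-0.0267, 0.0278, -0.0078, -0.0004, 0.0016, 0.0026]
[-0.0266, 0.0279, -0.0078, -0.0004, 0.0016, 0.0026]
[-0.0265, 0.0279, -0.0079, -0.0004, 0.0016, 0.0026]
[-0.0265, 0.028, -0.0079, -0.0004, 0.0016, 0.0026]
-- at [ 696.8 -128.9  295.3]
```

{"fn": "drive_tool", "kwargs": {
  "moves": [
    [[-0.027,0.0275,-0.0077,0,0.0016,0.0026,80],[-0.027,0.0275,-0.0077,0,0.0016,0.0026,80],[-0.027,0.0275,-0.0077,0,0.0016,0.0026,80],[-0.027,0.0275,-0.0077,0,0.0016,0.0026,80],[-0.027,0.0275,-0.0077,0,0.0016,0.0026,80],[-0.027,0.0275,-0.0077,0,0.0016,0.0026,80],[-0.027,0.0275,-0.0077,0,0.0016,0.0026,80],[-0.027,0.0275,-0.0077,0,0.0016,0.0026,80]]
  ]
}}

```text
clock: 1.87
position: [504.2, -325.7, 297.9]
ee_rot: [-0.016, 0.989, -0.002, -0.144]
contact_force: [1.6, -0.5, 0.1]
gripper_width: 58.7
```

{"fn": "drive_tool", "kwargs": {
  "moves": [
    [[-0.027,0.0275,-0.0077,0,0.0016,0.0026,80],[-0.027,0.0275,-0.0077,0,0.0016,0.0026,80],[-0.027,0.0275,-0.0077,0,0.0016,0.0026,80],[-0.027,0.0275,-0.0077,0,0.0016,0.0026,80],[-0.027,0.0275,-0.0077,0,0.0016,0.0026,80],[-0.027,0.0275,-0.0077,0,0.0016,0.0026,80],[0,0,0,0,0,0,80],[0,0,0,0,0,0,80]]
  ]
}}

```text
clock: 2.53
position: [669.0, -156.3, 292.7]
ee_rot: [-0.01, 0.989, -0.003, -0.15]
contact_force: [0.2, -0.1, -0.2]
gripper_width: 58.5
```

Run:
```python
from h import *
s=read_state();print(s["ee_rot"],s["joints"].round(2),s["contact_force"])
b=grasp_pose(.79,136,.3,up=45)
plan([(*b,4)])
I=np.mean([get_image("side") for _ in range(3)],0)[50:170,190:350].astype(np.uint8)
J=np.mean([get_image("top") for _ in range(3)],0)[60:180,270:370].astype(np.uint8)
cv2.imwrite("pics/app.png",cv2.resize(np.hstack([I,J]),None,fx=3,fy=3,interpolation=cv2.INTER_CUBIC))
```

```text
[-0.00958063  0.98859714 -0.00339243 -0.15024112] [ 0.01  0.63  0.52  0.01 -1.76 -1.56] [ 0.16339689 -0.07656406 -0.17268333]
[-0.0066, 0.0068, 0.0135, -0.0013, -0.0004, 0.0009]
[-0.0066, 0.0068, 0.0135, -0.0013, -0.0004, 0.0009]
[-0.0066, 0.0068, 0.0135, -0.0013, -0.0004, 0.0009]
[-0.0066, 0.0067, 0.0135, -0.0013, -0.0004, 0.0009]
-- at [ 677.6 -129.2  233.2]
```

View pics/app.png

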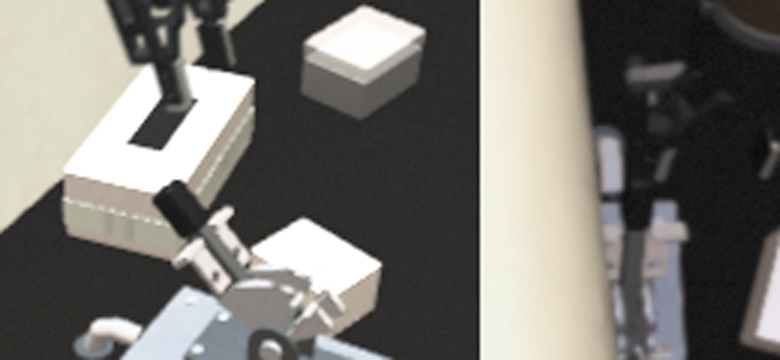

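The open gripper (fingers at about (175,95) and (220,60) in the side crop) is above and beyond the grip at (175,205), with its way clear. I'll approach and descend in steps.

{"fn": "drive_tool", "kwargs": {
  "moves": [
    [[-0.0066,0.0068,0.0135,-0.001,0,0.001,80],[-0.0066,0.0068,0.0135,-0.001,0,0.001,80],[-0.0066,0.0068,0.0135,-0.001,0,0.001,80],[-0.0066,0.0068,0.0135,-0.001,0,0.001,80],[0,0,0,0,0,0,80],[0,0,0,0,0,0,80]]
  ]
}}

```text
clock: 3.33
position: [676.7, -131.5, 235.4]
ee_rot: [-0.005, 0.989, -0.002, -0.15]
contact_force: [-0.4, -0.7, 0.6]
gripper_width: 58.6
```

Run:
```python
from h import *
s=read_state();print(s["position"],s["contact_force"])
plan([(*grasp_pose(.79,136,.3),4)])
q=np.load("q.npy")
# tip / pad positions check against images
I=get_image("side")[70:170,200:320];J=get_image("top")[60:180,270:370]
def ov(n,im,o,k):
    c=cv2.resize(im,None,fx=k,fy=k,interpolation=cv2.INTER_CUBIC)
    for l,col in((.76,(0,0,255)),(.82,(0,255,0)),(.88,(255,0,0))):
        p=((proj(n,box2w(q,[hp(l,112),hp(l,155)]))-o+.5)*k).astype(int).tolist();cv2.line(c,p[0],p[1],col,1)
    return c
A=ov("side",I,(200,70),4);B=ov("top",J[:100],(270,60),3)
B=cv2.copyMakeBorder(B,0,A.shape[0]-B.shape[0],0,0,0)
cv2.imwrite("pics/app2.png",np.hstack([A,B]))
```

```text
[ 676.67161291 -131.45688249  235.39875707] [-0.35443231 -0.71369057  0.64733304]
[-0.0004, 0.0006, 0.0117, -0.0005, -0.0002, -0.0011]
[-0.0004, 0.0006, 0.0117, -0.0005, -0.0002, -0.0011]
[-0.0004, 0.0006, 0.0117, -0.0005, -0.0002, -0.0011]
[-0.0004, 0.0006, 0.0117, -0.0005, -0.0002, -0.0011]
-- at [ 664.3 -129.4  190.2]
```

View pics/app2.png

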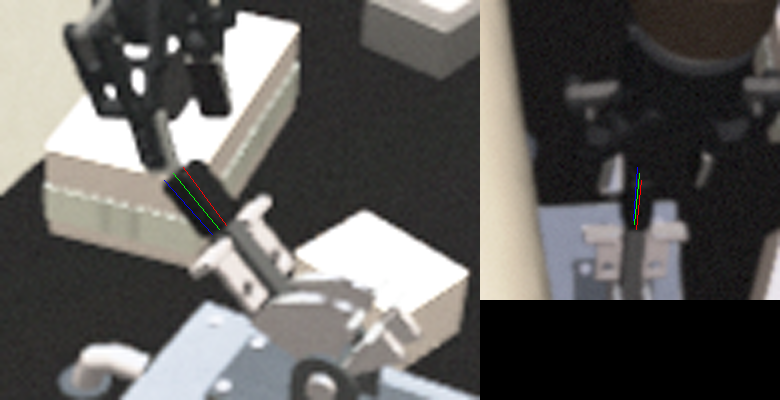

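The grip centre line runs from (195,168) to (230,224) in the side crop, matching a lean of about 0.765, and the fingers straddle it in y. Next: descend 44 mm, then close.

{"fn": "drive_tool", "kwargs": {
  "moves": [
    [[0,0.0005,0.011,0,0,0,80],[0,0.0005,0.011,0,0,0,80],[0,0.0005,0.011,0,0,0,80],[0.001,0.0005,0.011,0,0,0,80],[0,0,0,0,0,0,80],[0,0,0,0,0,0,80]]
  ]
}}

```text
clock: 3.93
position: [663.4, -129.8, 194.9]
ee_rot: [-0.005, 0.989, -0.003, -0.148]
contact_force: [-0.3, 0.1, 0.4]
gripper_width: 58.4
```

{"fn": "drive_tool", "kwargs": {
  "moves": [
    [[0,0,0,0,0,0,160],[0,0,0,0,0,0,200],[0,0,0,0,0,0,230],[0,0,0,0,0,0,255],[0,0,0,0,0,0,255],[0,0,0,0,0,0,255],[0,0,0,0,0,0,255],[0,0,0,0,0,0,255]]
  ]
}}

```text
clock: 4.6
position: [664.1, -130.4, 195.1]
ee_rot: [-0.005, 0.989, -0.003, -0.148]
contact_force: [2.3, -5.4, 2.3]
gripper_width: 21.4
```

Run:
```python
from h import *
s=read_state();print(s["position"],s["contact_force"],s["wrist_torque"],s["gripper_width"])
p=s["position"];o=R.from_quat(s["ee_rot"]);g=p-11*o.as_matrix()[:,2];print("grasp",g)
b=(g-box2w(np.load("q.npy"),[0,-30,105])[0]);print("lean",np.arctan2(b[0],b[2]),np.hypot(b[0],b[2]),b[1])
```

```text
[ 664.12908893 -130.35748346  195.05655325] [ 2.34133539 -5.35549279  2.29868563] [-1.00739385 -0.85702677  0.4583777 ] 21.407728913545192
grasp [ 667.34112851 -130.26882511  205.5767691 ]
lean 0.7640095262945974 139.28989654164147 0.5536228808298063
```

Gripped at 21.4 mm, lean ≈0.764. Now the arc.

Run:
```python
from h import *
s=read_state();o=R.from_quat(s["ee_rot"])
hs=np.linspace(.764,-.34,17)
P0=[grasp_pose(h,139.3,.3)[0] for h in hs]
for h,d in zip(hs[1:],np.diff(P0,axis=0)): print(round(h,3),(o.inv().apply(d)/1000).round(4).tolist())
```

```text
0.695 [0.0087, -0.0001, -0.004]
0.626 [0.009, -0.0001, -0.0034]
0.557 [0.0092, -0.0001, -0.0028]
0.488 [0.0094, -0.0001, -0.0022]
0.419 [0.0095, -0.0, -0.0015]
0.35 [0.0096, -0.0, -0.0008]
0.281 [0.0096, -0.0, -0.0002]
0.212 [0.0096, -0.0, 0.0005]
0.143 [0.0095, -0.0, 0.0011]
0.074 [0.0094, -0.0, 0.0018]
0.005 [0.0093, -0.0, 0.0024]
-0.064 [0.0091, -0.0, 0.0031]
-0.133 [0.0089, -0.0, 0.0037]
-0.202 [0.0086, -0.0, 0.0043]
-0.271 [0.0083, -0.0, 0.0049]
-0.34 [0.0079, -0.0, 0.0054]
```

{"fn": "drive_tool", "kwargs": {
  "moves": [
    [[0.0087,0,-0.004,0,0,0,255],[0.009,0,-0.0034,0,0,0,255],[0.0092,0,-0.0028,0,0,0,255],[0.0094,0,-0.0022,0,0,0,255],[0,0,0,0,0,0,255]]
  ]
}}

```text
clock: 5.02
position: [634.5, -130.9, 216.3]
ee_rot: [-0.005, 0.989, -0.003, -0.145]
contact_force: [4.7, -6.5, -3.2]
gripper_width: 21.3
```

{"fn": "drive_tool", "kwargs": {
  "moves": [
    [[0.0095,0,-0.0015,0,0,0,255],[0.0096,0,-0.0008,0,0,0,255],[0.0096,0,-0.0002,0,0,0,255],[0.0096,0,0.0005,0,0,0,255],[0.0095,0,0.0011,0,0,0,255],[0.0094,0,0.0018,0,0,0,255],[0,0,0,0,0,0,255]]
  ]
}}

```text
clock: 5.6
position: [579.2, -131.8, 232.9]
ee_rot: [-0.005, 0.989, -0.004, -0.145]
contact_force: [4.4, -9.1, -1.9]
gripper_width: 21.2
```

{"fn": "drive_tool", "kwargs": {
  "moves": [
    [[0.0093,0,0.0024,0,0,0,255],[0.0091,0,0.0031,0,0,0,255],[0.0089,0,0.0037,0,0,0,255],[0.0086,0,0.0043,0,0,0,255],[0.0083,0,0.0049,0,0,0,255],[0.0079,0,0.0054,0,0,0,255],[0,0,0,0,0,0,255],[0,0,0,0,0,0,255]]
  ]
}}

```text
clock: 6.27
position: [521.4, -132.9, 226.2]
ee_rot: [-0.005, 0.989, -0.004, -0.147]
contact_force: [1.4, -10.5, 0.4]
gripper_width: 21.0
```

```bash
cat >> h.py <<'E'
def stat():
    s=read_state();o=R.from_quat(s["ee_rot"]);g=s["position"]-11*o.as_matrix()[:,2]
    b=g-box2w(np.load("q.npy"),[0,-30,105])[0]
    print("clk",s["clock"],"F",s["contact_force"].round(1),"T",s["wrist_torque"].round(2),"w",round(s["gripper_width"],1),"lean",np.arctan2(b[0],b[2]).round(4),"r",np.hypot(b[0],b[2]).round(1),"y",b[1].round(1))
    return s,o
E
python3 - <<'E'
from h import *
s,o=stat();q=np.load("q.npy")
A=np.mean([get_image("side") for _ in range(6)],0)[100:175,230:330].astype(np.uint8)
B=np.mean([get_image("top") for _ in range(6)],0)[120:195,290:350].astype(np.uint8)
cv2.imwrite("pics/off.png",np.hstack([cv2.resize(c,None,fx=5,fy=5,interpolation=cv2.INTER_CUBIC) for c in(A,B)]))
E
```

```text
clk 6.2667 F [  1.4 -10.5   0.4] T [-2.25 -1.33  0.79] w 21.0 lean -0.3385 r 139.6 y -1.9
```

View pics/off.png

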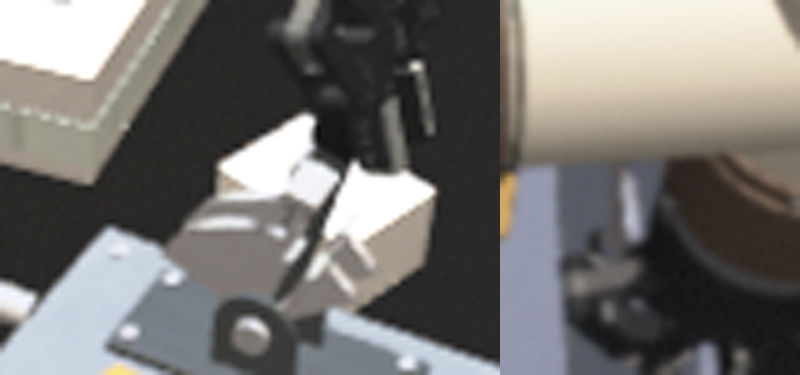

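The handle is off, with the bar at (310,250) lying beside the ears' gap at about (318,250). Lean is −0.339 by arm pose. I'll ease it to about −0.37, relieve the side load, loosen, then push down.

{"fn": "drive_tool", "kwargs": {
  "moves": [
    [[0.0018,-0.0008,0.0013,0,0,0,255],[0.0018,-0.0007,0.0013,0,0,0,255],[0,0,0,0,0,0,255],[0,0,0,0,0,0,255]]
  ]
}}

```text
clock: 7.2
position: [518.3, -133.0, 225.0]
ee_rot: [-0.006, 0.989, -0.003, -0.146]
contact_force: [2.2, -5.4, 4.2]
gripper_width: 20.8
```

```bash
python3 -c "
from h import *
stat()"
```

```text
clk 7.2 F [ 2.2 -5.4  4.2] T [-1.04 -1.67  0.4 ] w 20.8 lean -0.3627 r 139.7 y -2.1
```

{"fn": "drive_tool", "kwargs": {
  "moves": [
    [[0,0,0,0,0,0,174],[0,0,0,0,0,0,174],[0,0,0,0,0,0,174],[-0.0029,0,-0.0023,0,0,0,174],[0,0,0,0,0,0,174]]
  ]
}}

```text
clock: 7.62
position: [520.1, -131.9, 224.7]
ee_rot: [-0.006, 0.989, -0.002, -0.149]
contact_force: [-0.3, 0.2, 0.5]
gripper_width: 27.0
```

```bash
python3 -c "
from h import *
stat()"
```

```text
clk 7.6167 F [-0.3  0.2  0.5] T [ 0.03 -0.6  -0.03] w 27.0 lean -0.3506 r 138.7 y -1.0
```

{"fn": "drive_tool", "kwargs": {
  "moves": [
    [[-0.0025,-0.001,0.0032,0,0,0,174],[-0.0025,-0.001,0.0032,0,0,0,174],[0,0,0,0,0,0,174]]
  ]
}}

```text
clock: 7.87
position: [522.4, -134.2, 216.0]
ee_rot: [-0.005, 0.989, -0.002, -0.15]
contact_force: [-0.6, 0.5, -0.6]
gripper_width: 27.2
```

{"fn": "drive_tool", "kwargs": {
  "moves": [
    [[-0.0012,0,0.0016,0,0,0,174],[0,0,0,0,0,0,174]]
  ]
}}

```text
clock: 8.03
position: [523.3, -134.2, 214.9]
ee_rot: [-0.005, 0.989, -0.002, -0.15]
contact_force: [0.2, 0.3, -0.5]
gripper_width: 27.3
```

{"fn": "drive_tool", "kwargs": {
  "moves": [
    [[-0.0012,0,0.0016,0,0,0,174],[0,0,0,0,0,0,174]]
  ]
}}

```text
clock: 8.2
position: [524.1, -134.2, 213.2]
ee_rot: [-0.005, 0.989, -0.002, -0.149]
contact_force: [0.1, -0.6, 0.3]
gripper_width: 27.2
```

{"fn": "drive_tool", "kwargs": {
  "moves": [
    [[-0.0012,0,0.0016,0,0,0,174],[0,0,0,0,0,0,174]]
  ]
}}

```text
clock: 8.37
position: [524.7, -134.2, 211.4]
ee_rot: [-0.005, 0.989, -0.002, -0.149]
contact_force: [-0.4, 0.4, -0.1]
gripper_width: 27.3
```

{"fn": "drive_tool", "kwargs": {
  "moves": [
    [[-0.0012,0,0.0016,0,0,0,174],[0,0,0,0,0,0,174]]
  ]
}}

```text
clock: 8.53
position: [525.4, -134.2, 209.4]
ee_rot: [-0.005, 0.989, -0.002, -0.149]
contact_force: [0.2, -0.3, -0.7]
gripper_width: 26.9
```

```bash
python3 -c "
from h import *
stat()"
```

```text
clk 8.5333 F [ 0.2 -0.3 -0.7] T [ 0.02 -0.55 -0.04] w 26.9 lean -0.3529 r 122.5 y -3.3
```

{"fn": "drive_tool", "kwargs": {
  "moves": [
    [[-0.0012,0,0.0016,0,0,0,174],[0,0,0,0,0,0,174]]
  ]
}}

```text
clock: 8.7
position: [525.9, -134.2, 207.7]
ee_rot: [-0.005, 0.989, -0.002, -0.149]
contact_force: [-0.6, -0.3, 0.8]
gripper_width: 27.0
```

{"fn": "drive_tool", "kwargs": {
  "moves": [
    [[-0.0012,0,0.0016,0,0,0,174],[0,0,0,0,0,0,174]]
  ]
}}

```text
clock: 8.87
position: [526.5, -134.2, 205.8]
ee_rot: [-0.005, 0.989, -0.002, -0.15]
contact_force: [-1.6, -0.3, 1.1]
gripper_width: 27.3
```

{"fn": "drive_tool", "kwargs": {
  "moves": [
    [[-0.0012,0,0.0016,0,0,0,174],[0,0,0,0,0,0,174]]
  ]
}}

```text
clock: 9.03
position: [526.6, -134.3, 204.4]
ee_rot: [-0.006, 0.989, -0.003, -0.15]
contact_force: [-3.8, -0.0, 3.4]
gripper_width: 26.7
```

Run:
```python
from h import *
s,o=stat()
A=np.mean([get_image("side") for _ in range(6)],0)[90:170,260:340].astype(np.uint8)
cv2.imwrite("pics/p1.png",cv2.resize(A,None,fx=7,fy=7,interpolation=cv2.INTER_CUBIC))
```

```text
clk 9.0333 F [-3.8 -0.   3.4] T [ 0.18  0.76 -0.04] w 26.7 lean -0.3579 r 117.4 y -3.4
```

View pics/p1.png

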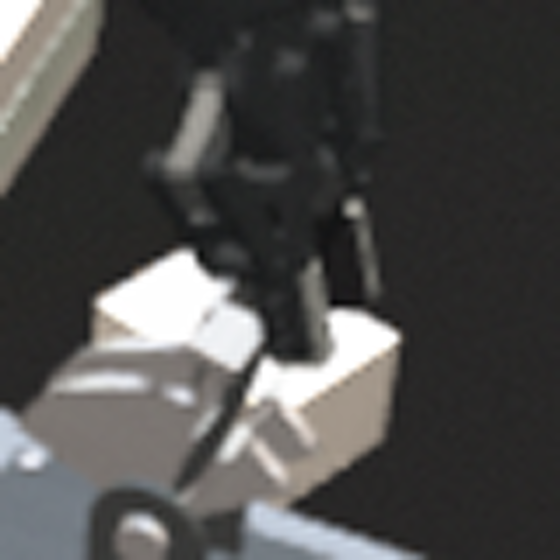

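{"fn": "drive_tool", "kwargs": {
  "moves": [
    [[-0.0012,0,0.0016,0,0,0,174],[0,0,0,0,0,0,174]]
  ]
}}

```text
clock: 9.5
position: [526.6, -134.4, 203.4]
ee_rot: [-0.006, 0.989, -0.003, -0.151]
contact_force: [-8.4, 1.4, 9.4]
gripper_width: 27.4
```

{"fn": "drive_tool", "kwargs": {
  "moves": [
    [[-0.0012,0,0.0016,0,0,0,174],[0,0,0,0,0,0,174]]
  ]
}}

```text
clock: 9.67
position: [526.6, -134.5, 202.5]
ee_rot: [-0.006, 0.988, -0.003, -0.152]
contact_force: [-9.7, 1.9, 13.2]
gripper_width: 27.0
```

Run:
```python
from h import *
s,o=stat();q=np.load("q.npy");B=R.from_euler("z",q[3])
A=np.mean([get_image("side") for _ in range(6)],0)[100:180,265:325].astype(np.uint8)
O=[]
M=o.as_matrix();k=6;x0=(265,100)
tip=s["position"]+M[:,2]*5
for l in(-.33,-.38):
    c=cv2.resize(A,None,fx=k,fy=k,interpolation=cv2.INTER_CUBIC)
    def ln(X,col):
        p=((proj("side",X)-x0+.5)*k).astype(np.int32);cv2.polylines(c,[p.reshape(-1,1,2)],True,col,1)
    pp=np.array([np.cos(l),0,-np.sin(l)])
    ww=lambda X:box2w(q,X)-[0,2,0]
    ln(ww([hp(l,60)-9*pp,hp(l,155)-9*pp,hp(l,155)+9*pp,hp(l,60)+9*pp]),(0,255,255))
    for a,b in((12,38),(-12,-38)): ln(ww([hp(l,104,a)-9*pp,hp(l,104,a)+9*pp,hp(l,104,b)+9*pp,hp(l,104,b)-9*pp]),(0,0,255))
    for a,b in((13.5,28),(-13.5,-28)): ln(np.array([tip+M[:,0]*u+M[:,1]*v for u,v in((11,a),(-11,a),(-11,b),(11,b))]),(0,255,0))
    O.append(c)
cv2.imwrite("pics/p2.png",np.hstack(O))
```

```text
clk 9.6667 F [-9.7  1.9 13.2] T [ 0.53  3.09 -0.13] w 27.0 lean -0.3639 r 115.5 y -3.6
```

View pics/p2.png

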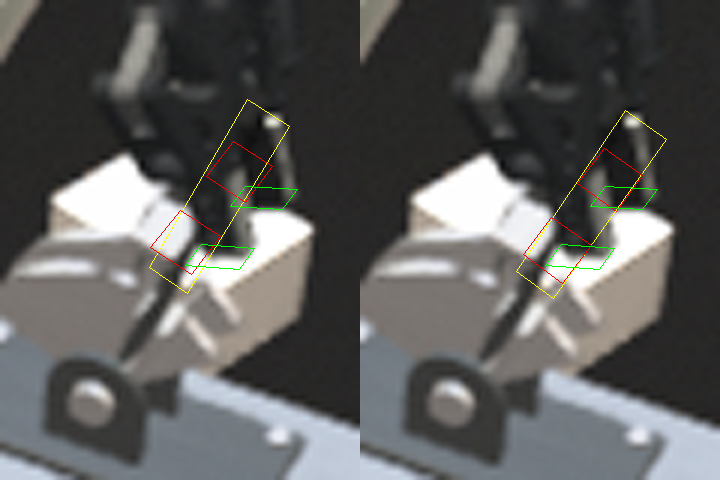

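Left overlay (−0.33) fits the wing better than −0.38: the bright near wing at (168,222) sits further back than assumed, with the finger on its front edge. So the handle is less far over than the arm pose said. The push stalled at about 15 N on the rim. I'll back off and work out the lean.

{"fn": "drive_tool", "kwargs": {
  "moves": [
    [[0.003,0,-0.004,0,0,0,174],[0.003,0,-0.004,0,0,0,174],[0.003,0,-0.004,0,0,0,174],[0.002,0,-0.003,0,0,0,174],[0,0,0,0,0,0,174]]
  ]
}}

```text
clock: 10.38
position: [523.7, -134.2, 218.7]
ee_rot: [-0.006, 0.989, -0.002, -0.147]
contact_force: [0.2, 0.3, 0.1]
gripper_width: 27.3
```

Run:
```python
from h import *
s,o=stat();q=np.load("q.npy")
for l in(-.2,-.25,-.3,-.35,-.4):
    pp=np.array([np.cos(l),0,-np.sin(l)])
    print(l,((proj("side",box2w(q,[hp(l,105,25),hp(l,105,38)+9*pp,hp(l,105,38)-9*pp,hp(l,105,12)+9*pp])-[0,2,0])-(265,100)+.5)*6).round().tolist())
c=[get_image("side") for _ in range(6)]
A=np.mean(c,0)[100:180,255:335].astype(np.uint8)
cv2.imwrite("pics/p3.png",cv2.resize(A,None,fx=7,fy=7,interpolation=cv2.INTER_CUBIC))
```

```text
clk 10.3833 F [0.2 0.3 0.1] T [ 0.05 -0.62 -0.05] w 27.3 lean -0.341 r 131.8 y -3.3
-0.2 [[155.0, 222.0], [119.0, 229.0], [162.0, 252.0], [149.0, 192.0]]
-0.25 [[168.0, 228.0], [132.0, 235.0], [174.0, 260.0], [161.0, 198.0]]
-0.3 [[180.0, 236.0], [145.0, 242.0], [186.0, 268.0], [174.0, 204.0]]
-0.35 [[192.0, 243.0], [157.0, 249.0], [197.0, 276.0], [186.0, 211.0]]
-0.4 [[203.0, 252.0], [169.0, 256.0], [208.0, 285.0], [198.0, 219.0]]
```

View pics/p3.png

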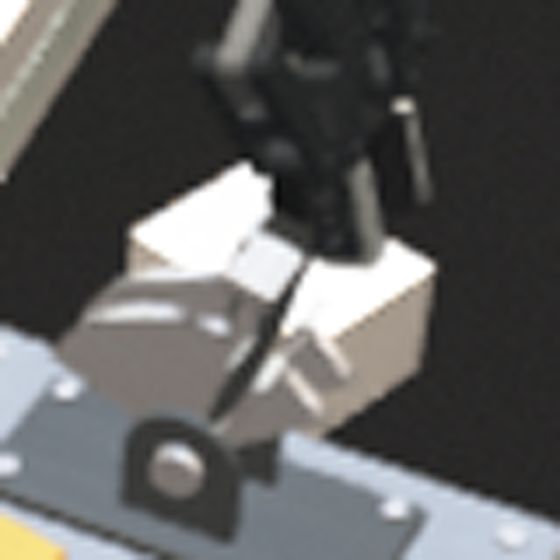

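The wing face (corners (232,270), (258,232), (308,258), (285,295)) puts the handle near −0.26 in the same model that puts the slot at −0.37. It was gripped off-centre. I'll regrip centred and swing about 0.10 further.

Run:
```python
from h import *
s=read_state();o=R.from_quat(s["ee_rot"])
plan([(grasp_pose(-.27,137,.3,dy=-3.3)[0],o,2)])
hs=np.linspace(-.27,-.37,4);P0=[grasp_pose(h,137,.3)[0] for h in hs]
for d in np.diff(P0,axis=0): print((o.inv().apply(d)/1000).round(4).tolist())
```

```text
[-0.0027, -0.0003, -0.0055, 0.0, 0.0, 0.0]
[-0.0027, -0.0003, -0.0055, 0.0, 0.0, 0.0]
-- at [ 531.2 -134.7  226.5]
[0.0038, -0.0, 0.0025]
[0.0037, -0.0, 0.0027]
[0.0036, -0.0, 0.0028]
```

{"fn": "drive_tool", "kwargs": {
  "moves": [
    [[-0.0027,0,-0.0055,0,0,0,174],[-0.0027,0,-0.0055,0,0,0,174],[0,0,0,0,0,0,174],[0,0,0,0,0,0,255],[0,0,0,0,0,0,255],[0,0,0,0,0,0,255]]
  ]
}}

```text
clock: 11.18
position: [531.9, -132.9, 227.7]
ee_rot: [-0.006, 0.989, -0.002, -0.148]
contact_force: [0.9, 5.6, 4.9]
gripper_width: 20.9
```

{"fn": "drive_tool", "kwargs": {
  "moves": [
    [[0.0038,0,0.0025,0,0,0,255],[0.0037,0,0.0027,0,0,0,255],[0.0036,0,0.0028,0,0,0,255],[0,0,0,0,0,0,255],[0,0,0,0,0,0,255]]
  ]
}}

```text
clock: 11.6
position: [520.5, -133.2, 224.0]
ee_rot: [-0.006, 0.989, -0.002, -0.145]
contact_force: [1.6, 5.1, 6.0]
gripper_width: 21.1
```

Run:
```python
from h import *
s,o=stat();q=np.load("q.npy")
x0=(255,100);k=7
A=np.mean([get_image("side") for _ in range(6)],0)[100:180,255:335].astype(np.uint8)
c=cv2.resize(A,None,fx=k,fy=k,interpolation=cv2.INTER_CUBIC)
for l,col in((-.27,(0,0,255)),(-.37,(0,255,0))):
    pp=np.array([np.cos(l),0,-np.sin(l)])
    p=((proj("side",box2w(q,[hp(l,105,12)-9*pp,hp(l,105,12)+9*pp,hp(l,105,38)+9*pp,hp(l,105,38)-9*pp])-[0,2,0])-x0+.5)*k).astype(np.int32)
    cv2.polylines(c,[p.reshape(-1,1,2)],True,col,1)
cv2.imwrite("pics/p4.png",c)
```

```text
clk 11.6 F [1.6 5.1 6. ] T [ 1.51 -1.26 -0.18] w 21.1 lean -0.3501 r 137.9 y -2.3
```

View pics/p4.png

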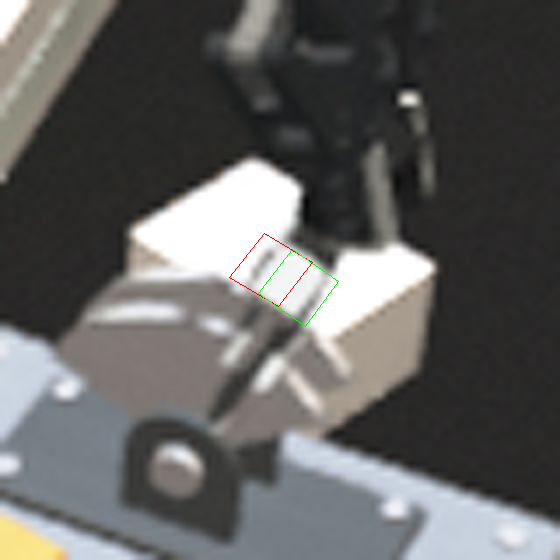

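The wing now lies between the outlines, left edge about (262,268) and right edge about (328,290), so about −0.345, agreeing with the arm pose. I'll ease it 0.02 more, loosen and push.

{"fn": "drive_tool", "kwargs": {
  "moves": [
    [[0.0023,0.001,0.0018,0,0,0,255],[0,0,0,0,0,0,255],[0,0,0,0,0,0,255],[0,0,0,0,0,0,174],[0,0,0,0,0,0,174],[0,0,0,0,0,0,174]]
  ]
}}

```text
clock: 12.4
position: [514.3, -133.4, 220.6]
ee_rot: [-0.005, 0.989, -0.002, -0.151]
contact_force: [-0.7, -0.9, 0.3]
gripper_width: 27.1
```

{"fn": "drive_tool", "kwargs": {
  "moves": [
    [[-0.0025,0,-0.002,0,0,0,174],[-0.003,0,0.0039,0,0,0,174],[-0.003,0,0.0039,0,0,0,174],[-0.003,0,0.0039,0,0,0,174],[0,0,0,0,0,0,174]]
  ]
}}

```text
clock: 12.82
position: [523.4, -133.2, 207.5]
ee_rot: [-0.005, 0.989, -0.002, -0.15]
contact_force: [0.8, 0.1, -0.3]
gripper_width: 27.2
```

```bash
python3 -c "
from h import *
stat()"
```

```text
clk 12.8167 F [ 0.8  0.1 -0.3] T [-0.01 -0.58  0.  ] w 27.2 lean -0.3739 r 121.4 y -2.3
```

{"fn": "drive_tool", "kwargs": {
  "moves": [
    [[-0.0032,0,-0.0024,0,0,0,174],[-0.0024,0,0.0032,0,0,0,174],[-0.0024,0,0.0032,0,0,0,174],[0,0,0,0,0,0,174]]
  ]
}}

```text
clock: 13.15
position: [530.3, -133.1, 202.0]
ee_rot: [-0.005, 0.989, -0.002, -0.149]
contact_force: [-0.3, -0.6, 0.5]
gripper_width: 27.3
```

{"fn": "drive_tool", "kwargs": {
  "moves": [
    [[-0.0012,0,0.0016,0,0,0,174],[0,0,0,0,0,0,174]]
  ]
}}

```text
clock: 13.32
position: [530.8, -133.1, 200.5]
ee_rot: [-0.005, 0.989, -0.002, -0.149]
contact_force: [0.8, 0.4, 0.8]
gripper_width: 27.1
```

{"fn": "drive_tool", "kwargs": {
  "moves": [
    [[-0.0012,0,0.0016,0,0,0,174],[0,0,0,0,0,0,174]]
  ]
}}

```text
clock: 13.48
position: [531.5, -133.1, 198.7]
ee_rot: [-0.005, 0.989, -0.002, -0.149]
contact_force: [0.1, 0.5, 1.6]
gripper_width: 27.0
```

```bash
python3 -c "
from h import *
stat()"
```

```text
clk 13.4833 F [0.1 0.5 1.6] T [ 0.1  -0.56 -0.01] w 27.0 lean -0.3351 r 110.3 y -2.3
```

{"fn": "drive_tool", "kwargs": {
  "moves": [
    [[-0.0012,0,0.0016,0,0,0,174],[-0.0012,0,0.0016,0,0,0,174],[0,0,0,0,0,0,174]]
  ]
}}

```text
clock: 13.73
position: [532.9, -133.1, 194.7]
ee_rot: [-0.005, 0.989, -0.002, -0.149]
contact_force: [0.3, 0.1, 0.2]
gripper_width: 27.4
```

Run:
```python
from h import *
s,o=stat()
A=np.mean([get_image("side") for _ in range(6)],0)[100:180,255:335].astype(np.uint8)
cv2.imwrite("pics/p5.png",cv2.resize(A,None,fx=7,fy=7,interpolation=cv2.INTER_CUBIC))
```

```text
clk 13.7333 F [0.3 0.1 0.2] T [ 0.1  -0.57 -0.05] w 27.4 lean -0.3348 r 106.1 y -2.2
```

View pics/p5.png

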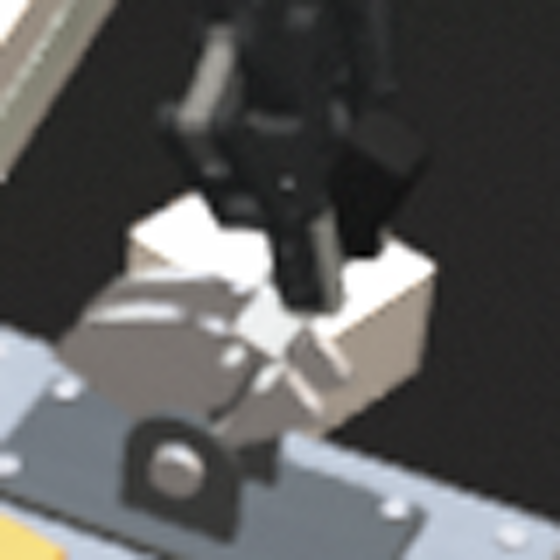

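The wing plate has moved down to (268,325), close to the ears, so the tongues are in the slot. I'll keep pushing.

{"fn": "drive_tool", "kwargs": {
  "moves": [
    [[-0.0012,0,0.0016,0,0,0,174],[-0.0012,0,0.0016,0,0,0,174],[-0.0012,0,0.0016,0,0,0,174],[0,0,0,0,0,0,174]]
  ]
}}

```text
clock: 14.37
position: [534.2, -133.2, 190.2]
ee_rot: [-0.006, 0.989, -0.003, -0.15]
contact_force: [-2.9, 0.3, 5.4]
gripper_width: 27.0
```

{"fn": "drive_tool", "kwargs": {
  "moves": [
    [[-0.0012,0,0.0016,0,0,0,174],[-0.0012,0,0.0016,0,0,0,174],[0,0,0,0,0,0,174]]
  ]
}}

```text
clock: 14.62
position: [534.4, -133.3, 189.8]
ee_rot: [-0.006, 0.988, -0.003, -0.151]
contact_force: [-8.5, 3.3, 18.4]
gripper_width: 27.0
```

```bash
python3 -c "
from h import *
stat()"
```

```text
clk 14.6167 F [-8.5  3.3 18.4] T [ 1.13  2.95 -0.31] w 27.0 lean -0.3367 r 100.9 y -2.4
```

Firm stop at 20 N with the tip (r≈101−21.7+retract ≈ 82) matching the home position. I'll back off along the handle and check by eye.

{"fn": "drive_tool", "kwargs": {
  "moves": [
    [[0.004,0,-0.0052,0,0,0,174],[0.008,0,-0.01,0,0,0,174],[0.01,0,-0.014,0,0,0,174],[0.012,0,-0.018,0,0,0,174],[0,0,-0.03,0,0,0,174],[0,0,-0.04,0,0,0,174],[0,0,-0.04,0,0,0,174],[0,0,-0.04,0,0,0,174]]
  ]
}}

```text
clock: 15.28
position: [561.6, -132.4, 386.4]
ee_rot: [-0.005, 0.989, -0.002, -0.149]
contact_force: [0.6, 0.0, 0.2]
gripper_width: 27.2
```

{"fn": "drive_tool", "kwargs": {
  "moves": [
    [[0,-0.04,0,0,0,0,174],[0,-0.04,0,0,0,0,174],[0,-0.04,0,0,0,0,174],[0,-0.04,0,0,0,0,174],[0,-0.03,0,0,0,0,174],[0,0,0,0,0,0,174],[0,0,0,0,0,0,174]]
  ]
}}

```text
clock: 15.87
position: [563.5, -324.1, 383.4]
ee_rot: [-0.004, 0.989, -0.002, -0.15]
contact_force: [-0.1, 0.7, -0.2]
gripper_width: 27.3
```

Run:
```python
from h import *
s,o=stat();q=np.load("q.npy");l=-.365;O=[]
pp=np.array([np.cos(l),0,-np.sin(l)])
for n,x0,h,w,k in(("side",(260,95),80,65,7),("top",(280,135),80,45,7)):
    A=np.mean([get_image(n) for _ in range(6)],0)[x0[1]:x0[1]+h,x0[0]:x0[0]+w].astype(np.uint8)
    c=cv2.resize(A,None,fx=k,fy=k,interpolation=cv2.INTER_CUBIC)
    for r,col in((108,(0,0,255)),(82,(0,255,0))):
        p=((proj(n,box2w(q,[hp(l,r,38)-9*pp,hp(l,r,38)+9*pp,hp(l,r,-38)+9*pp,hp(l,r,-38)-9*pp])-[0,2,0])-x0+.5)*k).astype(np.int32)
        cv2.polylines(c,[p.reshape(-1,1,2)],True,col,1)
    O.append(c)
cv2.imwrite("pics/f.png",np.hstack(O))
```

```text
clk 15.8667 F [-0.1  0.7 -0.2] T [ 0.05 -0.59 -0.07] w 27.3 lean -0.0146 r 289.0 y -193.2
```

View pics/f.png

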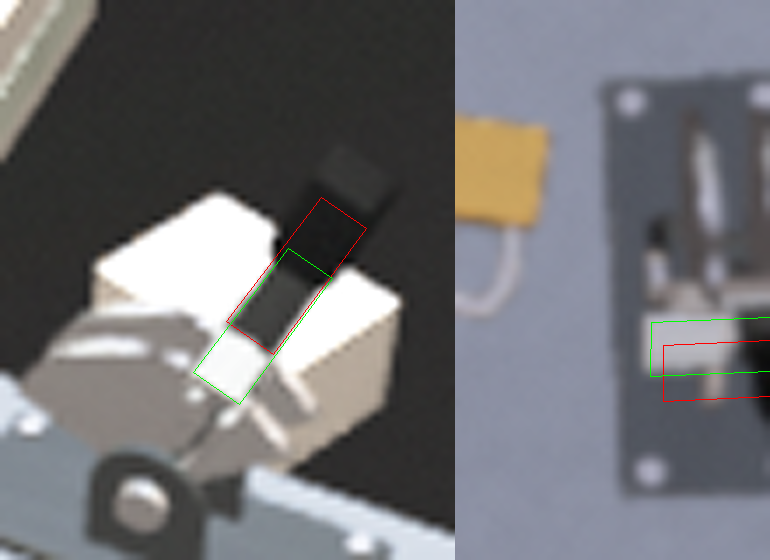

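The side view shows the wing face (193..290, 330..402) right on the green "home" outline, well away from the red "out" one. The top view agrees, with the padlock undisturbed. Arm clear; handing in.

```bash
python3 -c "
from bench import *
print(job_done())"
```

```text
the job is handed in; nothing more can be done
None
```

The handle is swung over to off and the lock slide is pushed into the hasp slot until it stopped firmly. The arm then backed clear and I handed the job in at about 16.5 s on the robot clock; no verdict was reported.

- **First try:** the push stopped on the rim at about 15 N. The first grasp had been off-centre, so the handle was really near −0.26 rad, not the −0.36 the arm pose suggested.
- **Second try:** I regripped it centred, eased it to about −0.365 and pushed again. The tongues entered and the slide ran to a hard stop at about 20 N.
- **Last checks:** in the side view the wings lie on the outline I drew for 26 mm of travel, and the top view agrees. One pixel is about 2 mm, so the last 1–2 mm rests mainly on the firm stop. The tool force was near zero after withdrawal.
- **Other items:** nothing suggested contact with the padlock, bottle, carton or rack. I did not measure the bottle and rack again.
- **Disagreements:** my fitted box position was about 2 mm off in y. I viewed 14 pictures against the budget of 10.

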